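# Long napkin ring off the clip-on rack and into the bowl

### The job

Slide the longer of the two napkin rings off the open end of its rod on the clip-on skewer rack and, without dropping it, lay it in the black bowl. Leave the shorter ring hanging where it is on its rod, and leave the bowl standing in its place.

Things in the scene. Friction and masses are not known exactly. Their poses are not given: they have to be found in the camera images.
- long_ring: The longer napkin ring: a plain wooden tube 46 mm long, outer diameter 44, inner 34 mm, open at both ends, about 30 g, hanging loose on either one of the rack's rods (it varies). Origin at the tube's centre, x along its axis. Its inner top rests on the rod, so its centre is 13 mm below the rod's centre line, 127 mm above the table.
- short_ring: The shorter napkin ring, to be left alone: same wood and the same diameters (44 mm outside, 34 mm inside) but only 18 mm long, hanging at the same height on the rack's other rod. Origin at its centre, x along its axis.
- rack: Immovable bamboo skewer rack clipped to the table's far edge; origin at table height, z up. Two level rods, 8 mm thick, centre lines at y = +65 and y = -65 mm, 140 mm above the table, fixed in a cross bar (x -50 to -30 mm, 172 mm wide, on one middle post). They run along -x, roughly towards the robot, to plain open ends at x = -180 mm. Nothing of it is higher than 152 mm.
- bowl: Matte black ceramic bowl standing loose on the table, rim diameter 160 mm, rim height 52 mm, the inside floor about 5 mm above the table, rounded inside, about 0.5 kg. Origin at the centre of its underside.
Mind the look-alikes: they are no part of the job. Of the things that look like the long_ring, the larger one is meant. What is shaped like the bowl but brown is not meant.

How it is judged (in metres and radians):
On the way:
1. the long ring is off the open end of its rod and still up in the air ((x of long_ring in the frame of rack below -0.203 m or height (world z) of long_ring above 0.19 m) and height (world z) of long_ring above 0.07 m), for 0.2 s.
At the end, for the whole second after the job is handed in: The long ring lies at rest inside the bowl (its centre within 55 mm of the bowl's middle and less than 50 mm above its underside); the bowl is upright within about 8 degrees and within 40 mm of where it stood; the short ring hangs on its rod within 25 mm of where it was (horizontal distance between long_ring and bowl below 0.055 m and z of long_ring in the frame of bowl below 0.05 m and linear speed of long_ring below 0.03 m/s and distance of short_ring from where it was at the start of the episode below 0.025 m and distance of bowl from where it was at the start of the episode below 0.04 m and angle between bowl's own z axis and vertical below 0.15 rad); the robot touches nothing.
It fails at once if the short ring is knocked off its rod (height (world z) of short_ring below 0.1 m).
It fails at once if the long ring is dropped on the table: it is down at table height away from the bowl (height (world z) of long_ring below 0.05 m and horizontal distance between long_ring and bowl above 0.085 m).
It fails at once if the bowl is tipped (angle between bowl's own z axis and vertical above 0.5 rad).
It also fails if it takes over 46 s, if anything falls off the work surface, if the arm or the gripper's body presses on something with over 40 N, if the wrist force passes 120 N, or if a joint passes its speed limit or range.

### The arm

A 7-joint arm with a two-finger parallel gripper is mounted at the origin on the work surface. World frame = base frame: x ahead of the robot, y to its left, z up, the work surface at z = 0. Lengths are in m, angles in degrees, forces in N, time in s.
With the tool pointing down it reaches from about 0.4 to 0.85 m from the base axis. Payload 4.5 kg.
Tool frame: the origin (TCP) lies at the very end of the fingers, on their centre line; the grasp point (between the pads) lies 19 mm behind it; z points along the fingers, y is the direction in which the jaws open and shut (so a half turn about z gives the same grasp; the last joint's range is limited). The gripper opens to 85 mm and grips with 20 to 120 N. Pads are 22 mm wide; open, the fingers measure 114 mm over their backs; the gripper's body (76 mm by 85 mm) begins 54 mm behind the grasp point. The pads swing forward as they close: fully open they stand 13 mm farther back than shut.
Start: joints at [67.368, 39.483, -11.15, 89.685, 9.013, 51.709, -12.324], TCP at [0.26, -0.568, 0.231] pointing down, gripper open.
Joint ranges: [-172.22, 172.22], [-26.19, 119.32], [-84.43, 86.54], [7.71, 146.69], [-57.33, 237.33], [2.42, 119.75], [-152.13, 152.13]. Speed limits (degrees/s): [147.25, 147.25, 180, 180, 180, 180, 180].

### API

Orientations are given as [roll, pitch, yaw] about the fixed x, y, z axes, in that order (R = Rz(yaw) Ry(pitch) Rx(roll)).
In Python, from cell import env gives the robot as it stands. The module is installed in compiled form; this text tells all that it offers.
- The arm moves only by the tool drive_tool, never from a script. Its argument "deltas" is text: rows parted by semicolons, each of 6 numbers parted by spaces: the shift along the tool's x, y, z in units of 75 mm (1.0 is 75 mm), then the turn, a rotation vector about the tool's x, y, z in units of 180 degrees (1.0 is 180 degrees). In form: x y z wx wy wz; .... A call has 1 to 12 rows; each row shifts and turns the pose as measured when the row begins, along the tool's axes as they then stand; what a row does not reach is not made up. A row lasts 1/8 s, in which the tool goes at most 62.5 mm and 10.7 degrees, less where a joint would pass 70% of its speed; a pose out of reach is approached as far as the arm can. A call with a number of a shift or a turn outside -1 to 1 is refused whole. A call with a gripper value outside its range is refused whole. "hand" is the opening, from 0 (shut) to 1 (fully open), set as the call begins (left out, the last holds). The fingers move at their own pace and stop on an object; the grip force is fixed at half the most. Time passes only in rows, so rows that do not move let the fingers close. It gives the time, the measured TCP pose, the force and the opening at its end, in the units of the state.
- env.sense(): the state, without advancing time (a new reading comes with each control period).
- env.camera(name): name is "scene" or "top"; returns the picture (420x560x3 uint8, blue, green, red); there is no depth.
- env.camera_model(name): a dict with "fx", "fy", "cx", "cy" (pixels), "dist" ([k1, k2, p1, p2, k3] as OpenCV has them; the pictures are not rectified), "camera_from_world" (4x4, takes a point from world to camera coordinates). Camera axes: x right, y down, z forward; pixel columns grow to the right and rows downward; lengths in m; the calibration is good to about 2 mm. A picture is of the moment at which its call begins. camera_model takes no time and is no camera call.
- env.sign_off(): hands the job in, once; it reports no verdict.
The state is a dict: "time": time; "joint_pos": joint angles; "qd": joint speeds; "effort": joint torques, N m; "eef_pos": TCP position; "ee_rot": TCP orientation; "contact_force": force on the tool from outside, world axes, zero at the start; "torque": the same for the moment, N m; "opening": finger opening in m.
Only numpy, scipy, OpenCV 4.12 (cv2) and the standard library are available. Lean on these libraries where they do the work, as an engineer would, in place of code of your own. Each camera call takes 0.05 s, during which the arm holds its last target.

## Working session

There is one attempt and no reset: what is moved stays moved. The work goes in short steps, Python scripts to look and compute and a tool call to move; the robot and the scene stay as the last step left them, time stands still between calls to the robot, and variables do not carry over. Pictures are saved under pics/ and viewed, and the job is handed in when it is done.

Besides the shell and the picture viewer there is one more tool, called after "Request:" as a command line: name --argument value ..., lists and objects as JSON in quotes. drive_tool: Moves the arm, as the interface text tells. Its arguments: {"type":"object","properties":{"deltas":{"type":"string"},"hand":{"type":"number"}},"required":["deltas"]}

```bash
mkdir -p pics
python3 - <<'E'
from cell import env
import cv2,json
s=env.sense();print(s)
for n in("scene","top"):
    cv2.imwrite(f"pics/{n}0.png",env.camera(n)); 
    m=env.camera_model(n);print(n,m)
E
```

```text
{'time': 0.0, 'joint_pos': array([ 67.36984295,  39.53392943, -11.14680592,  89.74565177,
         9.01283546,  51.70934025, -12.32443582]), 'qd': array([ 0.11465271, -0.05364365,  0.05508605,  0.04753666, -0.04326412,
       -0.11338721, -0.02358175]), 'effort': array([-1.39703494e-03, -5.39606237e+01, -1.26739170e+00, -1.58542210e+01,
        8.96121928e-03,  9.38997284e-03,  3.12349425e-05]), 'eef_pos': array([ 0.25954245, -0.56783961,  0.23047317]), 'ee_rot': array([-1.79893329e+02,  6.62922445e-03,  2.45732300e+01]), 'contact_force': array([0.65623444, 0.13821339, 0.33206074]), 'torque': array([-0.00457286,  0.07670973,  0.0052388 ]), 'opening': 0.08528099478634066}
scene {'fx': 385.93673585669546, 'fy': 385.93673585669546, 'cx': 277.26389157717017, 'cy': 211.8694193809769, 'dist': array([-0.08649339,  0.        ,  0.        ,  0.        ,  0.        ]), 'camera_from_world': array([[-0.48374744,  0.87511039,  0.01304661,  0.28584307],
       [ 0.64258692,  0.36525374, -0.6735516 , -0.32385215],
       [-0.59419733, -0.31744529, -0.73902505,  1.24727827],
       [ 0.        ,  0.        ,  0.        ,  1.        ]])}
top {'fx': 429.6362368340738, 'fy': 429.6362368340738, 'cx': 275.05472307881104, 'cy': 207.42194307962257, 'dist': array([-0.10062466,  0.        ,  0.        ,  0.        ,  0.        ]), 'camera_from_world': array([[-0.01180175, -0.99987971, -0.01006424,  0.02146558],
       [-0.99560898,  0.01268488, -0.09274613,  0.61318576],
       [ 0.09286264,  0.00892548, -0.99563892,  0.76508233],
       [ 0.        ,  0.        ,  0.        ,  1.        ]])}
```

View pics/scene0.png

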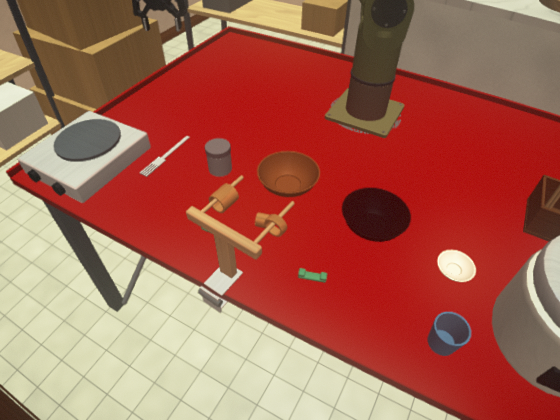

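View pics/top0.png

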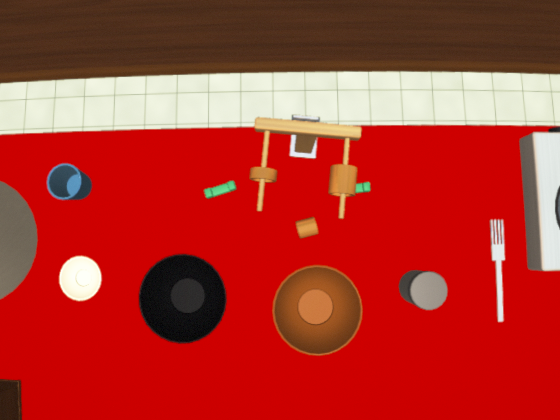

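The top view shows the long ring on the right-hand rod at about (344,180) and the short ring at (263,174). A loose look-alike lies on the table at (307,228). The black bowl is at (182,298) and the brown one at (317,310). Next I measure these.

```bash
cat > h.py <<'E'
import numpy as np,cv2
from cell import env
def ray(n,uv):
    m=env.camera_model(n);K=np.array([[m['fx'],0,m['cx']],[0,m['fy'],m['cy']],[0,0,1]])
    p=cv2.undistortPoints(np.array(uv,float).reshape(-1,1,2),K,m['dist']).reshape(-1,2)
    T=m['camera_from_world'];R=T[:3,:3];o=-R.T@T[:3,3]
    return o,np.c_[p,np.ones(len(p))]@R
def onz(n,uv,z):
    o,d=ray(n,uv);z=np.asarray(z,float);return o+d*((z-o[2])/d[:,2])[:,None]
def proj(n,P):
    m=env.camera_model(n);K=np.array([[m['fx'],0,m['cx']],[0,m['fy'],m['cy']],[0,0,1]]);T=m['camera_from_world']
    return cv2.projectPoints(np.array(P,float).reshape(-1,1,3),cv2.Rodrigues(T[:3,:3])[0],T[:3,3],K,m['dist'])[0].reshape(-1,2)
E
python3 - <<'E'
from h import *
t=cv2.imread('pics/top0.png');s=cv2.imread('pics/scene0.png')
cv2.imwrite('pics/tc.png',cv2.resize(t[105:245,235:385],None,fx=5,fy=4.2857,interpolation=cv2.INTER_CUBIC)[:600])
cv2.imwrite('pics/sc.png',cv2.resize(s[165:285,180:320],None,fx=5,fy=5,interpolation=cv2.INTER_CUBIC))
# black bowl mask
for n,im in(('top',t),('scene',s)):
    m=(im.max(2)<75).astype(np.uint8)
    c,l,st,ce=cv2.connectedComponentsWithStats(m)[0:4]
    for i in range(1,c):
        if st[i,4]>1000: print(n,st[i],ce[i])
cs,_=cv2.findContours((t.max(2)<75).astype(np.uint8),cv2.RETR_EXTERNAL,cv2.CHAIN_APPROX_NONE)
for c in cs:
    x,y,w,h=cv2.boundingRect(c)
    if 60<w<130 and y>200:
        P=onz('top',c[:,0].astype(float),0.052)[:,:2].astype(np.float32)
        print('bowl',cv2.minEnclosingCircle(P),cv2.fitEllipse(P))
E
```

```text
top [   0   41  560   21 2218] [281.16185753  47.55229937]
top [ 139  255   87   88 5974] [182.08754603 298.25075326]
scene [ 347    0   67  117 3939] [378.64001015  45.49758822]
scene [ 343  188   67   53 2737] [375.52758495 213.94300329]
scene [  45  202   72   93 1561] [ 82.31774504 247.56310058]
bowl ((0.45131343603134155, 0.1814044564962387), 0.0781693086028099) ((0.45130741596221924, 0.1815659999847412), (0.15409092605113983, 0.15420261025428772), 24.586463928222656)
```

View pics/tc.png

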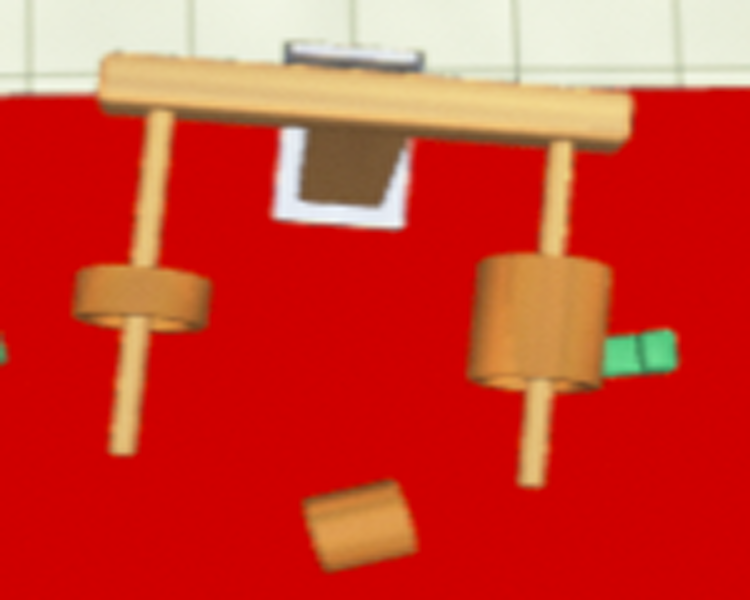

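View pics/sc.png

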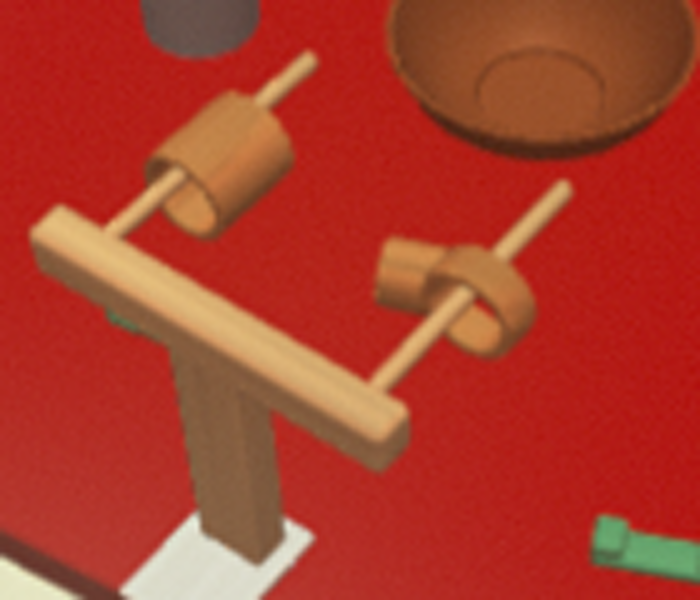

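Run:
```python
from h import *
f=lambda L:[[235+(U+.5)/5-.5,105+(V+.5)/4.2857-.5] for U,V in L]
pts=f([(122,455),(160,110),(531,487),(561,143)])
P=onz('top',pts,0.14);print('rods',P)
e=[]
for a,b in((1,0),(3,2)):
    d=(P[b]-P[a])[:2];print(np.degrees(np.arctan2(d[1],d[0])),np.linalg.norm(d))
d=(P[0]-P[2])[:2];print('across',d,np.linalg.norm(d))
print('ring sil',onz('top',f([(480,262),(470,380),(611,268),(600,388)]),0.129))
print('ring top far/near',onz('top',f([(545,256),(537,376)]),0.149))
print('short top',onz('top',f([(145,266),(137,315)]),0.149))
print('short sil',onz('top',f([(77,270),(210,280)]),0.129))
# cross-check in scene view
print(proj('scene',P))
```

```text
rods [[ 0.59798133  0.03847662  0.14      ]
 [ 0.72866131  0.02515426  0.14      ]
 [ 0.58445395 -0.09103321  0.14      ]
 [ 0.71432624 -0.10443038  0.14      ]]
174.1790080680942 0.13135730544173907
174.11040061720686 0.1305614679934408
across [0.01352738 0.12950983] 0.13021438284439169
ring sil [[ 0.67108159 -0.07827599  0.129     ]
 [ 0.62591262 -0.07388021  0.129     ]
 [ 0.66831189 -0.12107828  0.129     ]
 [ 0.62235874 -0.11603039  0.129     ]]
ring top far/near [[ 0.66929977 -0.09650883  0.149     ]
 [ 0.62463547 -0.09269624  0.149     ]]
short top [[0.66712098 0.03021602 0.149     ]
 [0.64885563 0.03290342 0.149     ]]
short sil [[0.669704   0.05310037 0.129     ]
 [0.66523574 0.00980326 0.129     ]]
[[293.20405542 202.00743361]
 [253.78153659 244.3818609 ]
 [242.37705244 176.46223144]
 [200.96850232 213.2615675 ]]
```

Request:
drive_tool --deltas "0 0 0 0 0 0.057; 0 0 0 0 0 0.057; 0 0 0 0 0 0.055; 0 0 0 0 0 0" --hand 1

```text
time: 0.6
eef_pos: [0.2587, -0.5664, 0.2284]
ee_rot: [-179.7, 0.2, -6.7]
contact_force: [0.1, 0.1, -0.4]
opening: 0.0856
```

Request:
drive_tool --deltas "0.2 -0.3 -0.1 0 0 0; 0.32 -0.49 -0.1 0 0 0; 0.32 -0.49 0 0 0 0; 0.32 -0.49 0 0 0 0; 0.32 -0.49 0 0 0 0; 0.32 -0.49 0 0 0 0; 0.32 -0.49 0 0 0 0; 0.32 -0.49 0 0 0 0; 0.32 -0.49 0 0 0 0; 0.32 -0.49 0 0 0 0; 0.32 -0.49 0 0 0 0; 0 0 0 0 0 0"

```text
time: 2.1
eef_pos: [0.559, -0.1917, 0.2417]
ee_rot: [-179.5, 0.3, -4.2]
contact_force: [-0.1, -0.5, 0.8]
opening: 0.0853
```

Request:
drive_tool --deltas "0.36 -0.45 0 -0.003 0.002 0.009; 0.36 -0.45 0 0 0 0; 0.36 -0.45 0 0 0 0; 0 0 0 0 0 0; 0 0 0 0 0 0"

```text
time: 2.72
eef_pos: [0.6477, -0.1026, 0.2399]
ee_rot: [179.6, 0.3, -5.6]
contact_force: [0.1, 0.1, 0.6]
opening: 0.0857
```

```bash
cat > go.py <<'E'
import sys
from h import *
from scipy.spatial.transform import Rotation as R
# target x y z yaw -> remaining shift (units) and turn (units) in tool axes
x,y,z,yaw=map(float,sys.argv[1:5])
s=env.sense();Rc=R.from_euler('xyz',s['ee_rot'],degrees=True)
Rt=R.from_euler('xyz',[180,0,yaw],degrees=True)
print('t',s['time'],s['eef_pos'].round(4),s['ee_rot'].round(2),'F',s['contact_force'].round(1),'op',s['opening'].round(4))
print('shift',(Rc.inv().apply(np.array([x,y,z])-s['eef_pos'])/.075).round(3),'turn',((Rc.inv()*Rt).as_rotvec()/np.pi).round(4))
E
python3 go.py 0.647 -0.097 0.111 -5.9
```

```text
Traceback (most recent call last):
  File "go.py", line 8, in <module>
    print('t',s['time'],s['eef_pos'].round(4),s['ee_rot'].round(2),'F',s['contact_force'].round(1),'op',s['opening'].round(4))
                                                                                                        ^^^^^^^^^^^^^^^^^^
AttributeError: 'float' object has no attribute 'round'
```

```bash
sed -i "s/s\['opening'\].round(4)/round(s['opening'],4)/" go.py
python3 go.py 0.647 -0.097 0.111 -5.9
```

```text
t 2.725 [ 0.6477 -0.1026  0.2399] [179.64   0.28  -5.56] F [0.1 0.1 0.6] op 0.0857
shift [-0.008 -0.085  1.718] turn [0.002  0.0016 0.0019]
```

Request:
drive_tool --deltas "0 -0.1 0.3 0.002 0.002 0.002; 0 0 0.3 0 0 0; 0 0 0.2 0 0 0; 0 0 0 0 0 0; 0 0 0 0 0 0"

```text
time: 3.35
eef_pos: [0.6455, -0.1035, 0.1798]
ee_rot: [179.8, -0.1, -6.3]
contact_force: [-0.6, 0.4, 0.6]
opening: 0.0855
```

```bash
python3 go.py 0.647 -0.097 0.111 -5.9
python3 - <<'E'
from h import *
t=env.camera('top');s=env.camera('scene')
a=cv2.resize(t[105:245,285:425],(400,400),interpolation=cv2.INTER_CUBIC);b=cv2.resize(s[140:280,160:300],(400,400),interpolation=cv2.INTER_CUBIC)
cv2.imwrite('pics/p1.png',np.hstack([a,b]))
E
```

```text
t 3.35 [ 0.6455 -0.1035  0.1798] [ 1.7978e+02 -1.0000e-01 -6.2600e+00] F [-0.6  0.4  0.6] op 0.0855
shift [ 0.008 -0.092  0.917] turn [ 0.0012 -0.0005 -0.002 ]
```

View pics/p1.png

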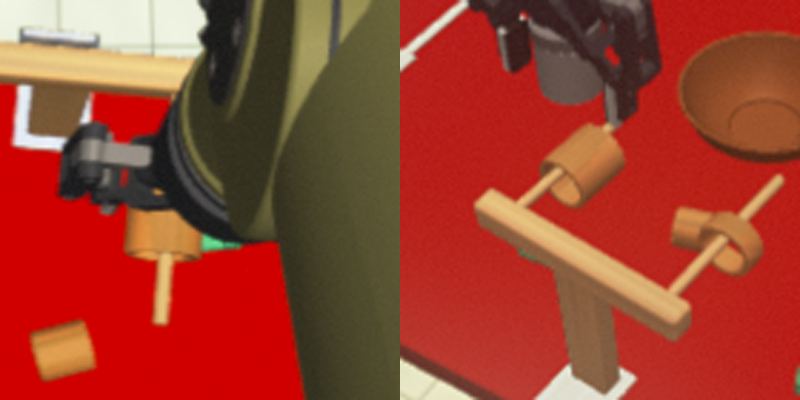

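The gripper straddles the long ring from above but sits about 6 mm too far to the right. I'll correct that and then descend.

Request:
drive_tool --deltas "0 -0.14 0 0.001 0 -0.002; 0 0 0 0 0 0; 0 0 0 0 0 0"

```text
time: 3.82
eef_pos: [0.6478, -0.0912, 0.1812]
ee_rot: [-180.0, -0.2, -5.8]
contact_force: [0.6, 1.2, -0.7]
opening: 0.0857
```

```bash
python3 go.py 0.647 -0.097 0.111 -5.9
```

```text
t 3.825 [ 0.6478 -0.0912  0.1812] [-179.99   -0.25   -5.79] F [ 0.6  1.2 -0.7] op 0.0857
shift [-0.007  0.078  0.936] turn [-0.0001 -0.0014  0.0006]
```

Request:
drive_tool --deltas "0 0.05 0.25 0 0 0; 0 0 0.25 0 0 0; 0 0 0.25 0 0 0; 0 0 0 0 0 0; 0 0 0 0 0 0"

```text
time: 4.45
eef_pos: [0.649, -0.0951, 0.1243]
ee_rot: [180.0, -0.4, -5.8]
contact_force: [-0.3, -0.5, -0.9]
opening: 0.0856
```

```bash
for i in 1 2; do python3 go.py 0.647 -0.097 0.111 -5.9;done
```

```text
t 4.45 [ 0.649  -0.0951  0.1243] [179.99  -0.41  -5.76] F [-0.3 -0.5 -0.9] op 0.0856
shift [-0.025  0.027  0.177] turn [ 0.     -0.0023  0.0008]
t 4.45 [ 0.649  -0.0951  0.1243] [179.99  -0.41  -5.76] F [-0.3 -0.5 -0.9] op 0.0856
shift [-0.025  0.027  0.177] turn [ 0.     -0.0023  0.0008]
```

Request:
drive_tool --deltas "-0.02 0.02 0.18 0 -0.002 0; 0 0 0 0 0 0; 0 0 0 0 0 0"

```text
time: 4.82
eef_pos: [0.6481, -0.0967, 0.111]
ee_rot: [180.0, -0.1, -5.8]
contact_force: [0.1, 0.7, -0.6]
opening: 0.0858
```

Request:
drive_tool --deltas "0 0 0 0 0 0; 0 0 0 0 0 0; 0 0 0 0 0 0; 0 0 0 0 0 0; 0 0 0 0 0 0; 0 0 0 0 0 0" --hand 0

```text
time: 5.58
eef_pos: [0.6487, -0.0968, 0.112]
ee_rot: [180.0, -0.2, -5.8]
contact_force: [-0.2, -0.1, 1.4]
opening: 0.0423
```

```bash
python3 go.py 0.647 -0.097 0.111 -5.9
python3 - <<'E'
from h import *
t=env.camera('top');s=env.camera('scene')
a=cv2.resize(t[105:245,285:425],(400,400),interpolation=cv2.INTER_CUBIC);b=cv2.resize(s[140:280,160:300],(400,400),interpolation=cv2.INTER_CUBIC)
cv2.imwrite('pics/p2.png',np.hstack([a,b]))
E
```

```text
t 5.575 [ 0.6487 -0.0968  0.112 ] [179.99  -0.24  -5.76] F [-0.2 -0.1  1.4] op 0.0423
shift [-0.023  0.005  0.014] turn [ 0.0001 -0.0013  0.0008]
```

View pics/p2.png

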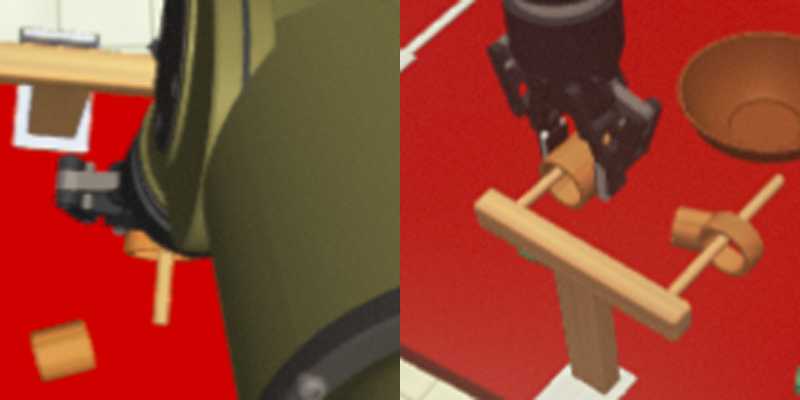

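The gripper is closed on the long ring at 42 mm opening, with the tips reaching near the ring's lower edge. I'll lift it about 11 mm to clear the rod.

Request:
drive_tool --deltas "-0.02 0 -0.08 0 0 0; 0 0 -0.08 0 0 0; 0 0 0 0 0 0; 0 0 0 0 0 0"

```text
time: 6.18
eef_pos: [0.6471, -0.0966, 0.1251]
ee_rot: [180.0, -0.3, -5.8]
contact_force: [-0.9, -0.3, -1.1]
opening: 0.0424
```

```bash
python3 go.py 0.538 -0.0861 0.123 -5.9
python3 - <<'E'
from h import *
s=env.camera('scene')
cv2.imwrite('pics/p3.png',cv2.resize(s[160:260,180:290],(660,600),interpolation=cv2.INTER_CUBIC))
E
```

```text
t 6.175 [ 0.6471 -0.0966  0.1251] [179.99  -0.26  -5.76] F [-0.9 -0.3 -1.1] op 0.0424
shift [-1.462  0.006  0.022] turn [ 0.0001 -0.0014  0.0008]
```

View pics/p3.png

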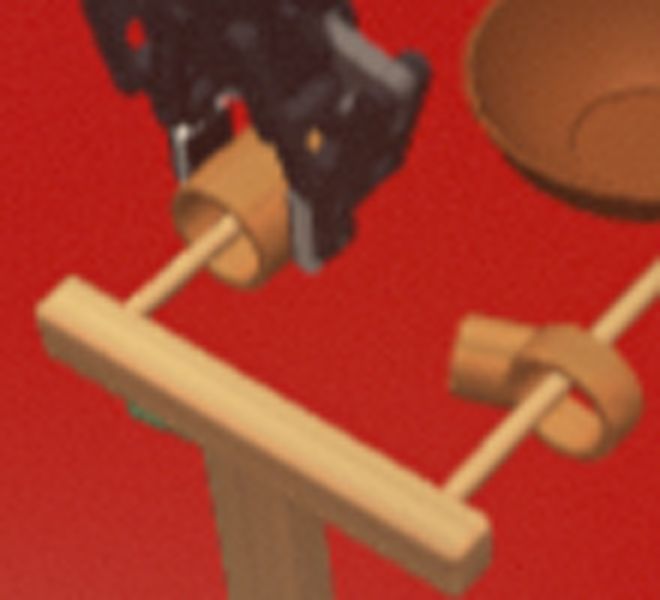

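The ring is lifted, and the rod now runs through the middle of its bore. I'll slide it straight out along the rod.

Request:
drive_tool --deltas "-0.2 0 0 0 0 0; -0.25 0 0 0 0 0; -0.25 0 0 0 0 0; 0 0 0 0 0 0"

```text
time: 6.72
eef_pos: [0.5938, -0.0912, 0.1243]
ee_rot: [180.0, -0.3, -5.8]
contact_force: [-0.1, 0.1, -0.5]
opening: 0.0425
```

```bash
python3 go.py 0.538 -0.0861 0.124 -5.9
```

```text
t 6.725 [ 0.5938 -0.0912  0.1243] [179.99  -0.27  -5.76] F [-0.1  0.1 -0.5] op 0.0425
shift [-0.748  0.007  0.   ] turn [ 0.0001 -0.0015  0.0008]
```

Request:
drive_tool --deltas "-0.25 0 0 0 0 0; -0.25 0 0 0 0 0; -0.25 0 0 0 0 0; -0.25 0 0 0 0 0; 0 0 0 0 0 0; 0 0 0 0 0 0"

```text
time: 7.48
eef_pos: [0.5264, -0.084, 0.1242]
ee_rot: [-180.0, -0.9, -5.7]
contact_force: [0.5, -0.1, 0.5]
opening: 0.0425
```

```bash
python3 go.py 0.4515 0.1815 0.125 -5.9
python3 - <<'E'
from h import *
s=env.camera('scene');t=env.camera('top')
cv2.imwrite('pics/p4.png',np.hstack([cv2.resize(t[100:300,200:400],(400,400)),cv2.resize(s[130:280,180:330],(400,400),interpolation=cv2.INTER_CUBIC)]))
E
```

```text
t 7.475 [ 0.5264 -0.084   0.1242] [-179.99   -0.92   -5.73] F [ 0.5 -0.1  0.5] op 0.0425
shift [-1.347 -3.422 -0.032] turn [-0.0001 -0.0051  0.0009]
```

View pics/p4.png

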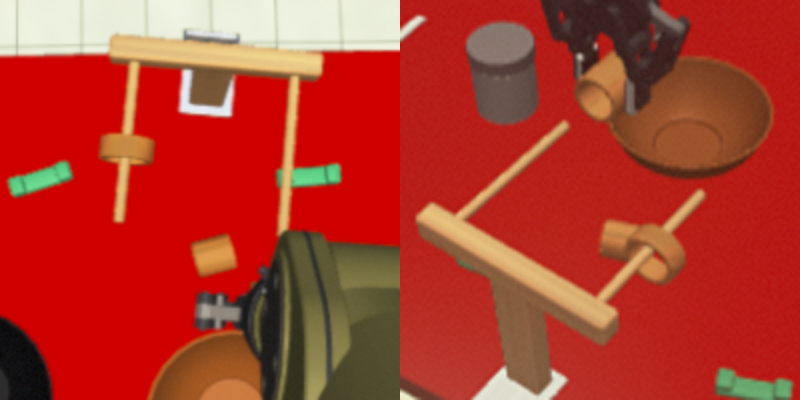

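The ring is clear of the rod and held, and the short ring hasn't moved. Next I carry it over the black bowl.

Request:
drive_tool --deltas "-0.25 -0.1 -0.1 0 0 0; -0.35 -0.3 -0.1 0 -0.003 0; -0.35 -0.4 0 0 0 0; -0.3 -0.4 0 0 0 0; 0 -0.4 0 0 0 0; 0 -0.4 0 0 0 0; 0 -0.4 0 0 0 0; 0 -0.4 0 0 0 0; 0 -0.3 0 0 0 0; 0 -0.2 0 0 0 0; 0 0 0 0 0 0; 0 0 0 0 0 0"

```text
time: 9.07
eef_pos: [0.4669, 0.1803, 0.1384]
ee_rot: [-179.8, -1.1, -5.9]
contact_force: [0.1, -0.3, 0.4]
opening: 0.0423
```

```bash
python3 go.py 0.4515 0.1815 0.03 -5.9
```

```text
t 9.075 [0.4669 0.1803 0.1384] [-179.83   -1.07   -5.86] F [ 0.1 -0.3  0.4] op 0.0423
shift [-0.232  0.01   1.441] turn [-0.0009 -0.006   0.0002]
```

Request:
drive_tool --deltas "-0.12 0 0 0 -0.006 0; -0.12 0 0.2 0 0 0; 0 0 0.3 0 0 0; 0 0 0.3 0 0 0; 0 0 0.2 0 0 0; 0 0 0 0 0 0; 0 0 0 0 0 0"

```text
time: 9.95
eef_pos: [0.447, 0.1767, 0.0625]
ee_rot: [-180.0, 0.2, -6.4]
contact_force: [1.1, -0.5, -0.4]
opening: 0.0426
```

```bash
python3 go.py 0.4515 0.1815 0.03 -5.9
python3 - <<'E'
from h import *
s=env.camera('scene');t=env.camera('top')
cv2.imwrite('pics/p5.png',np.hstack([cv2.resize(t[220:370,110:260],(400,400)),cv2.resize(s[130:260,310:440],(400,400),interpolation=cv2.INTER_CUBIC)]))
E
```

```text
t 9.95 [0.447  0.1767 0.0625] [-179.97    0.23   -6.37] F [ 1.1 -0.5 -0.4] op 0.0426
shift [ 0.054 -0.069  0.433] turn [-0.0002  0.0013 -0.0026]
```

View pics/p5.png

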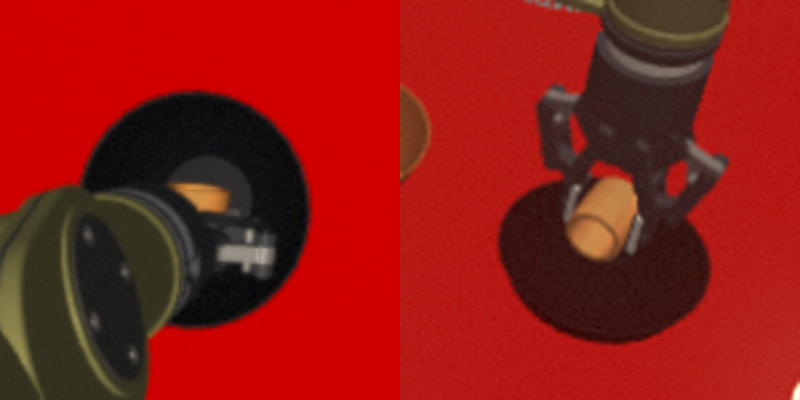

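The ring is over the bowl's middle. I'll lower it gently and watch the force.

Request:
drive_tool --deltas "0.05 -0.06 0.12 0 0 0; 0 0 0.12 0 0 0; 0 0 0.1 0 0 0; 0 0 0 0 0 0; 0 0 0 0 0 0"

```text
time: 10.68
eef_pos: [0.4521, 0.1819, 0.0358]
ee_rot: [-179.9, 0.1, -6.3]
contact_force: [-0.6, 0.3, -0.2]
opening: 0.0427
```

```bash
python3 go.py 0.4515 0.1815 0.026 -5.9
```

```text
t 10.675 [0.4521 0.1819 0.0358] [-1.799e+02  1.300e-01 -6.330e+00] F [-0.6  0.3 -0.2] op 0.0427
shift [-0.007  0.006  0.131] turn [-0.0006  0.0007 -0.0024]
```

Request:
drive_tool --deltas "0 0 0.08 0 0 0; 0 0 0 0 0 0; 0 0 0.08 0 0 0; 0 0 0 0 0 0; 0 0 0 0 0 0"

```text
time: 11.3
eef_pos: [0.4523, 0.1819, 0.0233]
ee_rot: [-179.9, 0.1, -6.3]
contact_force: [-0.4, -0.4, 0.0]
opening: 0.0423
```

```bash
python3 go.py 0.4515 0.1815 0.02 -5.9
```

```text
t 11.3 [0.4523 0.1819 0.0233] [-1.7989e+02  1.1000e-01 -6.3500e+00] F [-0.4 -0.4  0. ] op 0.0423
shift [-0.01   0.006  0.044] turn [-0.0006  0.0006 -0.0025]
```

Request:
drive_tool --deltas "0 0 0.05 0 0 0; 0 0 0 0 0 0; 0 0 0.03 0 0 0; 0 0 0 0 0 0; 0 0 0 0 0 0"

```text
time: 11.92
eef_pos: [0.4524, 0.1819, 0.017]
ee_rot: [-179.9, 0.1, -6.3]
contact_force: [0.2, -1.0, 0.3]
opening: 0.0426
```

Request:
drive_tool --deltas "0 0 0 0 0 0; 0 0 0 0 0 0; 0 0 0 0 0 0; 0 0 0 0 0 0; 0 0 0 0 0 0" --hand 0.62

```text
time: 12.55
eef_pos: [0.4525, 0.182, 0.0172]
ee_rot: [-179.9, 0.1, -6.3]
contact_force: [0.1, 0.3, -0.5]
opening: 0.0529
```

```bash
python3 go.py 0.4515 0.1815 0.02 -5.9
python3 - <<'E'
from h import *
s=env.camera('scene');t=env.camera('top')
cv2.imwrite('pics/p6.png',np.hstack([cv2.resize(t[220:370,110:260],(400,400)),cv2.resize(s[130:260,310:440],(400,400),interpolation=cv2.INTER_CUBIC)]))
E
```

```text
t 12.55 [0.4525 0.182  0.0172] [-1.7987e+02  7.0000e-02 -6.3500e+00] F [ 0.1  0.3 -0.5] op 0.0529
shift [-0.013  0.008 -0.038] turn [-0.0007  0.0004 -0.0025]
```

View pics/p6.png

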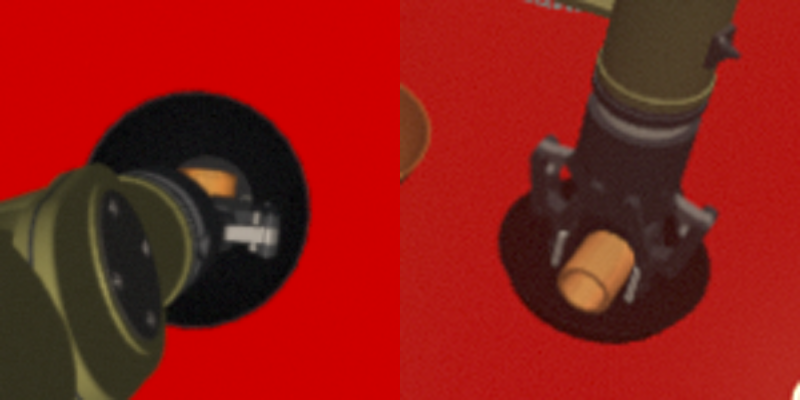

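The ring is released and lying between the open pads on the bowl floor. I'll retreat straight up, slowly at first.

Request:
drive_tool --deltas "0 0 -0.1 0 0 0; 0 0 -0.15 0 0 0; 0 0 -0.25 0 0 0; 0 0 -0.4 0 0 0; 0 0 -0.4 0 0 0; 0 0 -0.4 0 0 0; -0.2 0.4 -0.2 0 0 0; -0.2 0.5 0 0 0 0; 0 0.5 0 0 0 0; 0 0.5 0 0 0 0; 0 0.3 0 0 0 0; 0 0 0 0 0 0"

```text
time: 14.15
eef_pos: [0.4039, 0.0174, 0.1721]
ee_rot: [-179.6, -0.5, -6.3]
contact_force: [-0.3, 0.7, 0.1]
opening: 0.0529
```

```bash
python3 go.py 0.4515 0.1815 0.02 -5.9
python3 - <<'E'
from h import *
s=env.camera('scene');t=env.camera('top')
cv2.imwrite('pics/t7.png',t)
cv2.imwrite('pics/p7.png',np.hstack([cv2.resize(t[100:360,100:360],(400,400)),cv2.resize(s[130:280,290:440],(400,400),interpolation=cv2.INTER_CUBIC)]))
E
```

```text
t 14.15 [0.4039 0.0174 0.1721] [-179.59   -0.47   -6.29] F [-0.3  0.7  0.1] op 0.0529
shift [ 0.374 -2.23   2.047] turn [-0.0023 -0.0026 -0.0022]
```

View pics/p7.png

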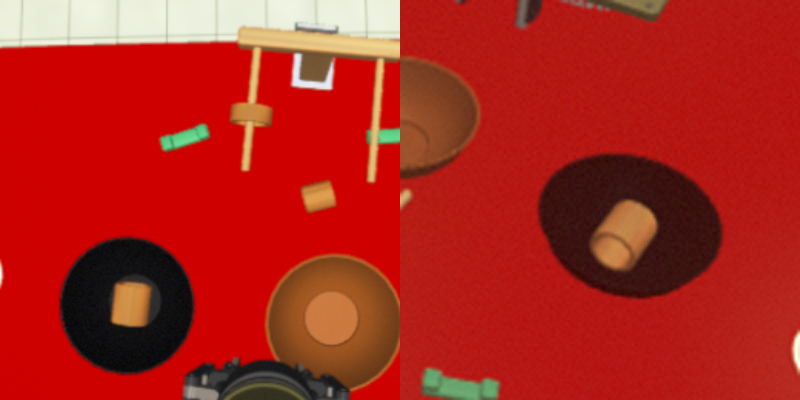

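The long ring lies in the middle of the black bowl and the short ring still hangs on its rod. I'll do a numeric check before handing in.

Run:
```python
from h import *
a=cv2.imread('pics/t7.png');t=env.camera('top');t0=cv2.imread('pics/top0.png')
def wood(im,x0,x1,y0,y1):
    m=np.zeros(im.shape[:2],np.uint8);r=im[y0:y1,x0:x1].astype(int)
    m[y0:y1,x0:x1]=(r[...,1]>60)&(r[...,2]-r[...,1]<120)&(r[...,2]-r[...,0]>40)
    M=cv2.moments(m,True);return [M['m10']/M['m00'],M['m01']/M['m00']],M['m00']
for n,im in(('prev',a),('now',t)):
    p,k=wood(im,150,215,265,330);print(n,'ring',p,k,onz('top',[p],0.04))
for n,im in(('start',t0),('now',t)):
    print(n,'short',wood(im,245,282,160,190))
    ring=(im.max(2)<75).astype(np.uint8)
    for c in cv2.findContours(ring,cv2.RETR_EXTERNAL,cv2.CHAIN_APPROX_NONE)[0]:
        x,y,w,h=cv2.boundingRect(c)
        if 60<w<130 and y>200 and x<180: print(n,'bowl',cv2.minEnclosingCircle(onz('top',c[:,0].astype(float),.052)[:,:2].astype(np.float32)))
print(env.sense()['contact_force'])
env.sign_off()
```

```text
prev ring [184.7376311844078, 297.08995502248877] 667.0 [[0.45181679 0.17883589 0.04      ]]
now ring [184.7639097744361, 297.0781954887218] 665.0 [[0.45183782 0.17878787 0.04      ]]
start short ([262.76431718061673, 174.34581497797356], 454.0)
start bowl ((0.45131343603134155, 0.1814044564962387), 0.0781693086028099)
now short ([262.7816593886463, 174.40829694323145], 458.0)
now bowl ((0.4511452317237854, 0.18120034039020538), 0.07827310264110565)
[ 0.18054941  1.01383601 -0.89903079]
the job is handed in; nothing more can be done
```

The long ring is lying in the black bowl, and I handed the job in at about 14 s of the 46 s allowed. I gripped it on its rod, lifted it about 12 mm to clear the rod, and slid it off the open end. I then carried it to the bowl, lowered it in and let go just above the floor.

My last camera checks, with none failing or disagreeing:
- **Long ring:** at rest about 3 mm from the bowl's middle. Its position did not change between two pictures.
- **Bowl:** within 0.3 mm of where it started.
- **Short ring:** still on its rod, with less than 0.1 pixel of movement in the top view.
- **Robot:** clear of everything, with the measured force at about 1 N, which is its noise level.

I didn't measure the bowl's tilt or the ring's height in the bowl. In the pictures the bowl looks level and the ring lies on its floor.

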